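# Set the model buildings on their foundations

## Robot

A 6-joint arm with a two-finger parallel gripper is mounted at the origin on the work surface. World frame = base frame: x ahead of the robot, y to its left, z up, the work surface at z = 0. Lengths are in m, angles in rad, forces in N, time in s.
With the tool pointing down it reaches from about 0.35 to 0.975 m from the base axis. Payload 4.9 kg.
Tool frame: the origin (TCP) lies at the very end of the fingers, on their centre line; the grasp point (between the pads) lies 19 mm behind it; z points along the fingers, y is the line along which they close (so a half turn about z gives the same grasp; the last joint's range is limited). The gripper opens to 85 mm and grips with 20 to 120 N. Pads are 22 mm wide; open, the fingers measure 114 mm over their backs; the gripper's body (76 mm by 85 mm) begins 54 mm behind the grasp point. The pads swing forward as they close: fully open they stand 13 mm farther back than shut.
Start: joints at [-1.384, 0.053, 1.613, -0, 1.476, -0.119], TCP at [0.188, -0.596, 0.231] pointing down, gripper open.
Joint ranges: [-3.01, 3.01], [-1.01, 2.22], [0.06, 2.58], [-1.02, 4.17], [0.09, 2.62], [-3.14, 3.14]. Speed limits (rad/s): [2.57, 2.57, 3.14, 3.14, 3.14, 3.14].

## Interface

Orientations are given as a unit quaternion [w, x, y, z].
In Python, from plant import state, optics, ticket, nets gives the robot as it stands. The module is installed in compiled form; this text tells all that it offers.
- The arm moves only by the shell command python3 -m inch 'ROWS' [OPENING]. ROWS is JSON, a list of rows, each an object of numbers: "dx", "dy", "dz": the shift along the tool's x, y, z as a fraction of full scale; "rx", "ry", "rz": the turn, a rotation vector about the tool's x, y, z as a fraction of full scale. In form: [{"dx": .., "dy": .., "dz": .., "rx": .., "ry": .., "rz": ..}, ...]. A call has 1 to 5 rows; each row is the pose to reach, as a shift and turn from the pose commanded when the call began, along the tool's axes at that moment; what a row does not reach only later rows make up. Full scale, the value 1, is 0.8 m for a shift and 1.5 rad for a turn. A row lasts 1/10 s, in which the tool goes at most 50 mm and 8.59 degrees, less where a joint would pass 70% of its speed; a pose out of reach is approached as far as the arm can. A call with a number of a shift or a turn outside -1 to 1 is refused whole. A call with a gripper value outside its range is refused whole. OPENING is the opening, from -1 (shut) to 1 (fully open), set as the call begins (- or left out, the last holds). The fingers move at their own pace and stop on an object; the grip force is fixed at half the most. Time passes only in rows, so rows that repeat a pose let the fingers close. It gives the time, the measured TCP pose, the force, the opening and the grip force at its end, in the units of the state.
- state(): the state, without advancing time (a new reading comes with each control period).
- optics.grab_frame(name): name is "scene" or "side" or "wrist"; returns the picture (420x560x3 uint8, red, green, blue); there is no depth.
- optics.camera_info(name): a dict with "fx", "fy", "cx", "cy" (pixels), "R" (3x3) and "t" (3): a world point X has camera coordinates R X + t. Camera axes: x right, y down, z forward; pixel columns grow to the right and rows downward; lengths in m; the calibration is good to about 2 mm. A picture is of the moment at which its call begins: read the wrist's pose just before it. camera_info takes no time and is no camera call; for the wrist camera it gives the pose at the moment of the call.
- ticket.job_done(): hands the job in; it is judged then, once.
Trained networks look in the newest picture that a camera, given by its name, has taken for a name from the list of things; names that differ only in an ending like _2 or _b are one class to them, and where a whole thing is asked for, a point or a joint stands for the part that bears it (a point fixed in the world has none). Each returns a list of dicts, best first, with "confidence" (0 to 1); they miss things now and then, are a little off and sometimes report something else, mostly with a low value. They report only what shows in the picture. A call takes as long as a camera call.
- nets.boxes_of(camera, name): "bbox" ([centre column, centre row, width, height] in pixels, round what is visible of it).
- nets.outline_of(camera, name): "pixels" (420x560 bool, what is visible of it) and "bbox" ([centre column, centre row, width, height] in pixels, round what is visible of it).
The state is a dict: "time": time; "joint_pos": joint angles; "joint_vel": joint speeds; "joint_efforts": joint torques, N m; "tool_pos": TCP position; "tool_rot": TCP orientation; "contact_force": force on the tool from outside, world axes, zero at the start; "ft_torque": the same for the moment, N m; "gripper_width": opening from 0.0 (shut) to 1.0 (fully open); "grasp_force": force on a finger pad.
Only numpy, scipy, OpenCV 4.12 (cv2) and the standard library are available. Lean on these libraries where they do the work, as an engineer would, in place of code of your own. Each camera call takes 0.05 s, during which the arm holds its last target. There are 200 camera calls.

## Task

Stand each of the four grey model buildings upright on the foundation slab of its own shape on the model railway baseboard: the long engine shed on the long slab, the square signal box on the square slab, the round water tower on the round slab, and the L-shaped station on the L-shaped slab with its side wing over the slab's side wing. Centre every building and square it up with its slab, so that it stands wholly on the slab, and let go of it. Do not push or knock over the little paint jar that stands in the middle of the buildings.

Things in the scene. Friction and masses are not known exactly. Their poses are not given: they have to be found in the camera images.
- engine_shed: long grey model shed with a pitched roof, loose, about 110 g; walls 42 mm along its x, 100 mm along its y, upright to 42 mm, ridge (along y) at 55 mm. Origin: centre of the underside; z up. Stands on the green cutting mat at the start (mat top 3 mm above the table). Grip it across its x.
- signal_box: square grey model signal box with a flat roof, loose, about 80 g; 44 x 44 mm, 60 mm tall, plain upright walls. Origin: centre of the underside; z up; x and y normal to its walls. On the cutting mat at the start.
- water_tower: round grey model water tower, loose, about 90 g; upright cylinder of diameter 46 mm, walls to 54 mm, low cone top to 62 mm. Origin: centre of the underside; z up. On the cutting mat at the start.
- station: L-shaped grey model station, loose, about 100 g. Main wing 36 mm along x, 90 mm along y, walls upright to 42 mm, ridge at 53 mm. Side wing stands out from it to +x: x = 18 to 54, y = 11 to 45 mm, flat roof at 45 mm. Origin: centre of the main wing's underside; z up. Grip the bare part of the main wing across x at about y = -20 mm. On the cutting mat at the start.
- station_wing (a point): centre of the underside of the station's side wing, at (36, 28, 0) mm in the station's frame, same axes; it belongs above the point (36, 28) mm of slab_ell
- slab_long: fixed flat concrete-grey slab for the engine shed, rectangle 60 mm along x, 118 mm along y, 5 mm thick. Origin: centre of its underside, which lies on the turf-green baseboard (top 10 mm above the table); the top, where the building stands, is 5 mm above the origin.
- slab_square: fixed flat grey slab for the signal box, 62 x 62 mm, 5 mm thick, on the baseboard. Origin: centre of its underside; x and y normal to its edges. The signal box may stand in any of the four quarter turns.
- slab_round: fixed flat grey disc for the water tower, diameter 64 mm, 5 mm thick, on the baseboard. Origin: centre of its underside. Any yaw of the tower will do.
- slab_ell: fixed flat L-shaped grey slab for the station, 5 mm thick, on the baseboard; the station's outline plus 9 mm all round: main part 54 mm along x, 108 mm along y, side part y = 2 to 54 mm reaching to x = 63 mm. Origin: underside, at the centre of the main part; the station's origin belongs above it with the axes the same way.
- paint_jar0: bystander: small upright paint jar, diameter 27 mm, 45 mm tall, in the middle of the buildings on the cutting mat; to be left where it is. Origin: centre of the underside.

How it is judged:
By the outcome, as a careful person would: the job done as asked, in the order asked, and still so for the second after the job is handed in, with the robot touching nothing.
It also fails if it takes over 120 s, if anything falls off the work surface, if the arm or the gripper's body presses on something with over 40 N, if the wrist force passes 120 N, or if a joint passes its speed limit or range.

## Working session

There is one attempt and no reset: what is moved stays moved. The work goes in short steps, Python scripts to look and compute and a shell command to move; the robot and the scene stay as the last step left them, time stands still between calls to the robot, and variables do not carry over. Pictures are saved under pics/ and viewed, at most 14 in all, crops included, and the job is handed in when it is done.

```bash
mkdir -p pics; python3 - <<'E'
from plant import state, optics
import cv2,numpy as np
print(state())
for n in ("scene","side","wrist"):
    i=optics.camera_info(n); f=optics.grab_frame(n); cv2.imwrite(f"pics/{n}0.png",f[...,::-1])
    R=np.array(i["R"]);print(n,i["fx"],i["cx"],i["cy"],"pos",-R.T@i["t"],"fwd",R[2])
E
```

```text
{'time': 0.0, 'joint_pos': array([-1.38397110e+00,  5.33731648e-02,  1.61430948e+00, -5.47058887e-06,
        1.47597059e+00, -1.18994521e-01]), 'joint_vel': array([-0.00028323, -0.00044501,  0.00038834, -0.00139124,  0.00103549,
       -0.0009586 ]), 'joint_efforts': array([ 1.40516637e-03, -3.93681800e+01, -3.70174098e+01, -1.09809398e-04,
        7.11614237e-03,  8.04695020e-06]), 'tool_pos': array([ 0.18805774, -0.5953842 ,  0.23004365]), 'tool_rot': array([-1.02960614e-03,  9.88331482e-01,  1.52314873e-01, -3.76571545e-05]), 'contact_force': array([ 0.31663135, -0.07900772,  0.72721392]), 'ft_torque': array([-0.01923897,  0.03216001,  0.01282713]), 'grasp_force': 0.0, 'gripper_width': 1.000478249262769}
scene 518.2438840514259 276.3938654602161 210.90605030680888 pos [ 0.95298533 -0.49058713  0.79371035] fwd [-0.41050798  0.49791745 -0.76391191]
side 456.7746975692103 274.92691557285485 212.44906333225708 pos [ 0.32228887 -0.61006526  0.64656314] fwd [ 0.25356973  0.67720635 -0.69071988]
wrist 357.3723406884282 279.9032475832056 207.76217076579303 pos [ 0.25631741 -0.57450663  0.37250469] fwd [-0.26682011 -0.08203808 -0.96024829]
```

View pics/scene0.png

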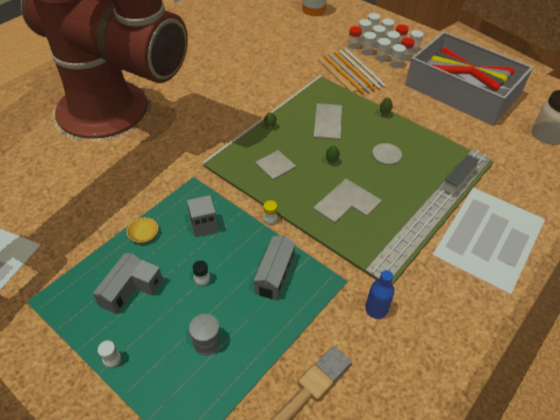

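View pics/side0.png

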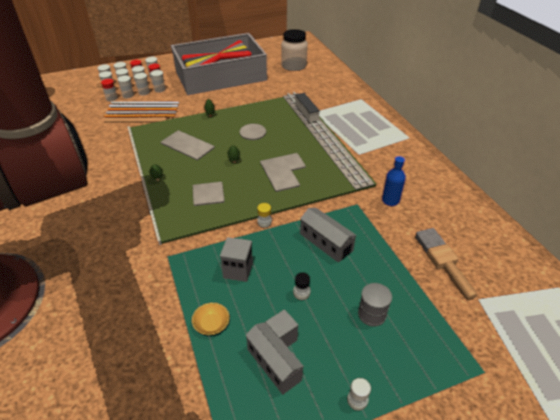

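Scene view: mat with shed (275,267), box (203,215), tower (205,335), station (128,280), jar (202,272). Baseboard slabs: long (328,121), square (276,164), round (387,154), ell (348,200). There are trees at (333,155), (270,120) and (386,106).

```bash
cat > h.py <<'E'
import numpy as np, cv2
from scipy.optimize import minimize
from plant import state, optics, nets
def box(x0,x1,y0,y1,z0,z1): return [(x,y,z) for x in(x0,x1) for y in(y0,y1) for z in(z0,z1)]
def cyl(r,z0,z1): return [(r*np.cos(a),r*np.sin(a),z) for a in np.linspace(0,2*np.pi,40) for z in(z0,z1)]
P={ # parts, mm ; base z ; symmetric
'engine_shed':([box(-21,21,-50,50,0,42)+[(0,-50,55),(0,50,55)]],3),
'signal_box':([box(-22,22,-22,22,0,60)],3),
'water_tower':([cyl(23,0,54)+[(0,0,62)]],3),
'station':([box(-18,18,-45,45,0,42)+[(0,-45,53),(0,45,53)],box(18,54,11,45,0,45)],3),
'slab_long':([box(-30,30,-59,59,0,5)],10),
'slab_square':([box(-31,31,-31,31,0,5)],10),
'slab_round':([cyl(32,0,5)],10),
'slab_ell':([box(-27,27,-54,54,0,5),box(27,63,2,54,0,5)],10),
'paint_jar0':([cyl(13.5,0,45)],3)}
def proj(i,X):
    c=np.asarray(X)@np.array(i['R']).T+i['t']; return np.c_[i['fx']*c[:,0]/c[:,2]+i['cx'],i['fy']*c[:,1]/c[:,2]+i['cy']]
def ray(i,uv,z):
    R=np.array(i['R']);d=R.T@[(uv[0]-i['cx'])/i['fx'],(uv[1]-i['cy'])/i['fy'],1];o=-R.T@i['t'];return o+d*(z-o[2])/d[2]
def render(i,name,p,S=4):
    parts,z=P[name];c,s=np.cos(p[2]),np.sin(p[2]);m=np.zeros((420*S,560*S),np.uint8)
    for q in parts:
        q=np.array(q)/1e3;X=np.c_[p[0]+c*q[:,0]-s*q[:,1],p[1]+s*q[:,0]+c*q[:,1],q[:,2]+z/1e3]
        u=(proj(i,X)+.5)*S*16-8
        cv2.fillConvexPoly(m,cv2.convexHull(u.astype(np.float32)).round().astype(np.int32),255,cv2.LINE_AA,4)
    return cv2.resize(m,(560,420),interpolation=cv2.INTER_AREA)/255.
def masks(name,cams):
    out=[]
    for c in cams:
        r=nets.outline_of(c,name)
        if r: out.append((c,optics.camera_info(c),r[0]['pixels'],r[0]['confidence']))
    return out
def fit(name,ms):
    def cost(p):
        t=0
        for _,i,m,_ in ms:
            r=render(i,name,p); t+=1-np.minimum(r,m).sum()/np.maximum(r,m).sum()
        return t/len(ms)
    _,i,m,_=ms[0];v,u=np.nonzero(m);g=ray(i,(u.mean(),v.mean()),(P[name][1]+ (20 if P[name][1]==3 else 5))/1e3)
    best=None
    yaws=[0] if name in('water_tower','slab_round','paint_jar0') else np.arange(0,{'signal_box':90,'slab_square':90,'engine_shed':180,'slab_long':180}.get(name,360),22.5)*np.pi/180
    c=[]
    for y in yaws:
        r=minimize(cost,[g[0],g[1],y],method='Nelder-Mead',options=dict(initial_simplex=[[g[0],g[1],y],[g[0]+.015,g[1],y],[g[0],g[1]+.015,y],[g[0],g[1],y+.2]],maxiter=60)); c.append((r.fun,r.x))
    c=min(c,key=lambda a:a[0]); x=c[1]
    r=minimize(cost,x,method='Nelder-Mead',options=dict(initial_simplex=[x,x+[.003,0,0],x+[0,.003,0],x+[0,0,.06]],maxiter=120,xatol=1e-5,fatol=1e-6))
    return r.x,r.fun
E
python3 - <<'E'
from h import *
import json
o={}
optics.grab_frame('scene');optics.grab_frame('side')
for n in P:
    ms=masks(n,('scene','side'))
    x,f=fit(n,ms); each=[fit(n,[m])[0] for m in ms]
    o[n]=list(x); print(n,[round(m[3],2) for m in ms],'x,y mm',(x[:2]*1e3).round(1),'yaw',round(np.degrees(x[2]),1),'1-iou',round(f,3),[np.r_[e[:2]*1e3,np.degrees(e[2])].round(1).tolist() for e in each])
json.dump(o,open('poses.json','w'))
i=optics.camera_info('scene')
for t in((333,161),(270,125),(386,111)):print('tree',ray(i,t,.01).round(3))
print('yellow jar',ray(i,(270,220),0).round(3))
E
```

```text
engine_shed [0.6, 0.68] x,y mm [620.4 -90. ] yaw 202.2 1-iou 0.05 [[621.8, -91.5, 201.9], [619.3, -89.9, 21.6]]
signal_box [0.84, 0.92] x,y mm [442.3 -95.4] yaw 56.9 1-iou 0.086 [[445.6, -97.4, -34.4], [441.6, -95.4, 58.3]]
water_tower [0.56, 0.68] x,y mm [ 622.  -263.4] yaw 6.5 1-iou 0.083 [[623.7, -264.1, -3.5], [620.1, -263.7, 8.0]]
station [0.68, 0.78] x,y mm [ 438.4 -289. ] yaw 375.6 1-iou 0.05 [[440.1, -289.9, 15.6], [437.6, -288.7, 15.6]]
slab_long [0.66, 0.62] x,y mm [445.5 306.7] yaw 214.4 1-iou 0.524 [[445.5, 306.7, 214.4], [444.0, -277.3, -0.1]]
slab_square [0.95, 0.95] x,y mm [444.2 117.6] yaw 76.9 1-iou 0.085 [[447.3, 116.6, -12.1], [443.9, 118.2, 77.1]]
slab_round [0.88, 0.86] x,y mm [608.3 302. ] yaw 4.6 1-iou 0.103 [[609.0, 302.3, 7.3], [606.2, 301.2, 5.2]]
slab_ell [0.69, 0.66] x,y mm [609.6 125.8] yaw -1.8 1-iou 0.07 [[610.1, 125.6, 358.2], [608.6, 126.3, 358.1]]
paint_jar0 [0.9, 0.78] x,y mm [ 528.5 -183.7] yaw -0.3 1-iou 0.117 [[530.5, -185.1, 10.8], [528.2, -183.8, 7.8]]
tree [0.533 0.208 0.01 ]
tree [0.353 0.208 0.01 ]
tree [0.528 0.427 0.01 ]
yellow jar [0.532 0.001 0.   ]
```

```bash
cat > go.py <<'E'
import sys,numpy as np
from plant import state
from scipy.spatial.transform import Rotation as Ro
def go(x,y,z,a):  # mm, deg: tool x heading a, tool down
    s=state();q=s['tool_rot'];R=Ro.from_quat([q[1],q[2],q[3],q[0]]);T=Ro.from_euler('z',a,degrees=True)*Ro.from_euler('x',180,degrees=True)
    d=R.inv().apply(np.array([x,y,z])/1e3-s['tool_pos']);r=(R.inv()*T).as_rotvec()
    print('t',round(s['time'],1),'pos',(s['tool_pos']*1e3).round(1),'w',round(s['gripper_width'],3),'gf',round(s['grasp_force'],1),'F',s['contact_force'].round(1),
     '| d',(d/.8).round(4),'r',(r/1.5).round(4),'rows',np.ceil(max(np.linalg.norm(d)/.05,np.degrees(np.linalg.norm(r))/8.59)))
if __name__=='__main__': go(*map(float,sys.argv[1:]))
E
python3 go.py 530 -130 250 60
```

```text
t 1.1 pos [ 188.2 -596.   231.3] w 1.001 gf 0.0 F [ 0.2  0.2 -1. ] | d [ 0.5828 -0.4269 -0.0234] r [ 0.      0.     -0.4943] rows 12.0
```

```bash
R='x'
python3 -m inch '[{"dx":0.194,"dy":-0.142,"dz":-0.008},{"dx":0.194,"dy":-0.142,"dz":-0.008},{"dx":0.194,"dy":-0.142,"dz":-0.008},{"dx":0.194,"dy":-0.142,"dz":-0.008}]' 1
python3 -m inch '[{"dx":0.194,"dy":-0.142,"dz":-0.008},{"dx":0.194,"dy":-0.142,"dz":-0.008},{"dx":0.194,"dy":-0.142,"dz":-0.008},{"dx":0.194,"dy":-0.142,"dz":-0.008}]'
python3 -m inch '[{"dx":0.194,"dy":-0.142,"dz":-0.008},{"dx":0.194,"dy":-0.142,"dz":-0.008},{"dx":0.194,"dy":-0.142,"dz":-0.008},{"dx":0.194,"dy":-0.142,"dz":-0.008}]'
python3 -m inch '[{"rz":-0.494},{"rz":-0.494},{"rz":-0.494},{"rz":-0.494},{"rz":-0.494}]'
python3 -m inch '[{"rz":0},{"rz":0}]'
cat > meas.py <<'E'
import sys,json
from h import *
tag=sys.argv[1];f=optics.grab_frame('wrist');cv2.imwrite(f'pics/{tag}.png',f[...,::-1]);I=optics.camera_info('wrist')
try:w=json.load(open('w.json'))
except Exception:w={}
for n in sys.argv[2:]:
    r=nets.outline_of('wrist',n)
    if not r: print(n,'none');continue
    ms=[('wrist',I,r[0]['pixels'],0)]
    x,e=fit(n,ms);w[n]=list(x);v,u=np.nonzero(r[0]['pixels'])
    print(n,round(r[0]['confidence'],2),(x[:2]*1e3).round(1),np.degrees(x[2]).round(1),'1-iou',round(e,3),'bbox',u.min(),u.max(),v.min(),v.max())
json.dump(w,open('w.json','w'))
E
python3 meas.py wmat engine_shed signal_box water_tower station; python3 go.py 530 215 250 60
```

```text
engine_shed none
signal_box none
water_tower none
station none
t 1.4 pos [ 188.2 -596.   231.3] w 1.003 gf 0.0 F [-0.9  0.1  0.2] | d [ 0.7127 -0.838  -0.0233] r [-0.     -0.     -0.4942] rows 18.0validation failed for argument at $[0]...
validation failed for argument at $[0]...
validation failed for argument at $[0]...
validation failed for argument at $[0]...
validation failed for argument at $[0]...
```

View pics/wmat.png

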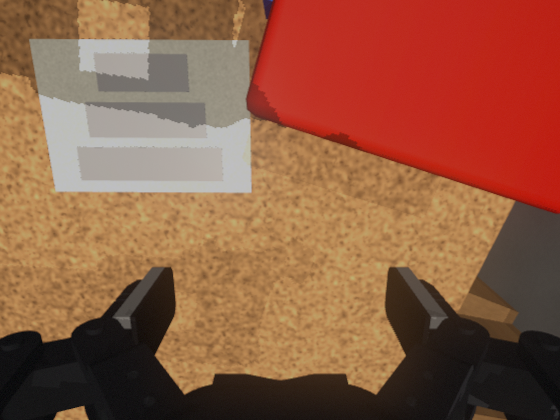

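The rows need every key. In the wrist view (bag-like red object at upper right, from about x=250 px), I'll first move left and up, away from it.

```bash
python3 -m inch '[{"dx":0,"dy":-0.12,"dz":-0.06,"rx":0,"ry":0,"rz":0},{"dx":0,"dy":-0.12,"dz":-0.06,"rx":0,"ry":0,"rz":0},{"dx":0.1,"dy":-0.2,"dz":-0.06,"rx":0,"ry":0,"rz":0},{"dx":0.1,"dy":-0.2,"dz":-0.06,"rx":0,"ry":0,"rz":0}]' 1
python3 -m inch '[{"dx":0.24,"dy":-0.11,"dz":0,"rx":0,"ry":0,"rz":0},{"dx":0.24,"dy":-0.11,"dz":0,"rx":0,"ry":0,"rz":0},{"dx":0.24,"dy":-0.11,"dz":0,"rx":0,"ry":0,"rz":0},{"dx":0.24,"dy":-0.11,"dz":0,"rx":0,"ry":0,"rz":0},{"dx":0.24,"dy":-0.11,"dz":0,"rx":0,"ry":0,"rz":0}]'
python3 -m inch '[{"dx":0.24,"dy":-0.11,"dz":0.04,"rx":0,"ry":0,"rz":0},{"dx":0.24,"dy":-0.11,"dz":0.04,"rx":0,"ry":0,"rz":0},{"dx":0.24,"dy":-0.11,"dz":0.04,"rx":0,"ry":0,"rz":0},{"dx":0.24,"dy":-0.11,"dz":0.04,"rx":0,"ry":0,"rz":0},{"dx":0.24,"dy":-0.11,"dz":0.04,"rx":0,"ry":0,"rz":0}]'
python3 -m inch '[{"dx":0,"dy":0,"dz":0,"rx":0,"ry":0,"rz":-0.494},{"dx":0,"dy":0,"dz":0,"rx":0,"ry":0,"rz":-0.494},{"dx":0,"dy":0,"dz":0,"rx":0,"ry":0,"rz":-0.494},{"dx":0,"dy":0,"dz":0,"rx":0,"ry":0,"rz":-0.494},{"dx":0,"dy":0,"dz":0,"rx":0,"ry":0,"rz":-0.494}]'
python3 go.py 500 -230 280 60
```

```text
time: 1.8
tool_pos: [0.2126, -0.4242, 0.2802]
tool_rot: [0.001, 0.989, 0.151, 0.0]
contact_force: [0.1, 0.2, 0.1]
gripper_width: 1.001
grasp_force: 0.0
time: 2.3
tool_pos: [0.3719, -0.2803, 0.2794]
tool_rot: [-0.0, 0.988, 0.155, 0.001]
contact_force: [-0.9, -0.8, -0.6]
gripper_width: 1.001
grasp_force: 0.0
time: 2.8
tool_pos: [0.5276, -0.1391, 0.2458]
tool_rot: [-0.001, 0.988, 0.154, -0.001]
contact_force: [0.1, 0.3, -0.3]
gripper_width: 0.999
grasp_force: 0.0
time: 3.3
tool_pos: [0.5256, -0.1428, 0.2473]
tool_rot: [0.0, 0.865, 0.502, -0.0]
contact_force: [0.5, -0.4, -0.3]
gripper_width: 1.002
grasp_force: 0.0
t 3.3 pos [ 525.6 -142.8  247.3] w 1.002 gf 0.0 F [ 0.5 -0.4 -0.3] | d [-0.1105  0.0263 -0.0408] r [0.0001 0.0005 0.0029] rows 2.0
```

```bash
python3 meas.py wmat2 engine_shed signal_box water_tower station; python3 go.py 545 235 260 77
```

```text
engine_shed 0.75 [621.7 -90.1] 21.7 1-iou 0.024 bbox 285 398 21 131
signal_box 0.69 [444.4 -95.8] -32.0 1-iou 0.028 bbox 154 214 150 206
water_tower 0.95 [ 623.1 -263.8] 3.6 1-iou 0.025 bbox 387 447 202 259
station 0.83 [ 439.9 -290.4] 16.5 1-iou 0.025 bbox 238 316 258 362
t 3.5 pos [ 525.8 -142.3  247.2] w 0.998 gf 0.0 F [-0.3 -0.5 -0.6] | d [ 0.4196 -0.2165 -0.0162] r [ 0.000e+00  2.000e-04 -2.003e-01] rows 8.0
```

View pics/wmat2.png

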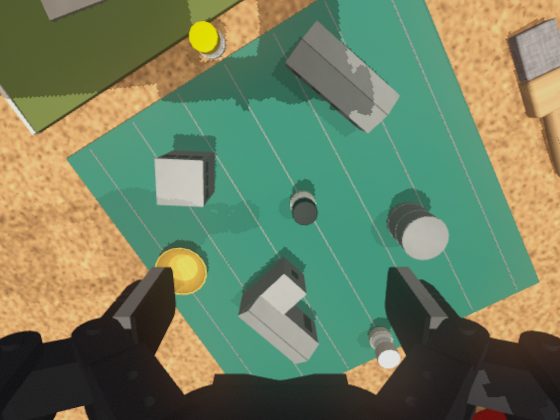

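Wrist view: shed (342,77), box (183,180), tower (418,230), station (280,310), jar (304,208). The fits agree with the fixed cameras within 2 mm. Next I'll look at the baseboard.

```bash
python3 -m inch '[{"dx":0.21,"dy":-0.108,"dz":-0.01,"rx":0,"ry":0,"rz":0},{"dx":0.21,"dy":-0.108,"dz":-0.01,"rx":0,"ry":0,"rz":0},{"dx":0.21,"dy":-0.108,"dz":-0.01,"rx":0,"ry":0,"rz":0},{"dx":0.21,"dy":-0.108,"dz":-0.01,"rx":0,"ry":0,"rz":0}]' |head -2
python3 -m inch '[{"dx":0.21,"dy":-0.108,"dz":-0.01,"rx":0,"ry":0,"rz":0},{"dx":0.21,"dy":-0.108,"dz":-0.01,"rx":0,"ry":0,"rz":0},{"dx":0.21,"dy":-0.108,"dz":-0.01,"rx":0,"ry":0,"rz":0},{"dx":0.21,"dy":-0.108,"dz":-0.01,"rx":0,"ry":0,"rz":0},{"dx":0.21,"dy":-0.108,"dz":-0.01,"rx":0,"ry":0,"rz":0}]' |head -2
python3 meas.py wbase slab_long slab_square slab_round slab_ell; python3 go.py 444 -96 130 58
```

```text
time: 3.95
tool_pos: [0.5351, 0.0491, 0.2555]
time: 4.45
tool_pos: [0.5441, 0.2397, 0.2633]
slab_long 0.96 [445.3 304.7] 213.9 1-iou 0.025 bbox 112 230 114 208
slab_square 0.88 [446.  115.9] -11.2 1-iou 0.034 bbox 228 290 266 322
slab_round 0.9 [608.4 299.9] 6.5 1-iou 0.021 bbox 272 333 55 120
slab_ell 0.79 [610.  123.9] -1.1 1-iou 0.028 bbox 338 426 161 273
t 4.7 pos [544.6 234.5 263. ] w 0.998 gf 0.0 F [-0.3 -0.5  0.7] | d [-0.4204  0.0987  0.1664] r [0.     0.0003 0.0215] rows 8.0
```

View pics/wbase.png

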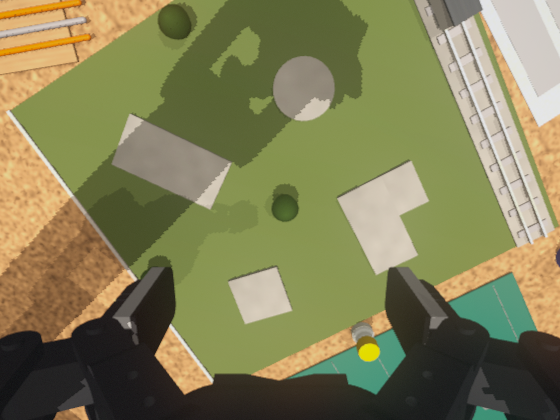

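Wrist view: long slab (172,160), square (260,295), round (303,88), ell (385,215), all fitted well. Now pick the signal box.

```bash
python3 -m inch '[{"dx":-0.21,"dy":0.049,"dz":0.08,"rx":0,"ry":0,"rz":0},{"dx":-0.21,"dy":0.049,"dz":0.08,"rx":0,"ry":0,"rz":0},{"dx":-0.21,"dy":0.049,"dz":0.08,"rx":0,"ry":0,"rz":0},{"dx":-0.21,"dy":0.049,"dz":0.08,"rx":0,"ry":0,"rz":0}]' |head -2
python3 -m inch '[{"dx":-0.21,"dy":0.049,"dz":0.08,"rx":0,"ry":0,"rz":0.0215},{"dx":-0.21,"dy":0.049,"dz":0.08,"rx":0,"ry":0,"rz":0.0215},{"dx":-0.21,"dy":0.049,"dz":0.08,"rx":0,"ry":0,"rz":0.0215},{"dx":-0.21,"dy":0.049,"dz":0.08,"rx":0,"ry":0,"rz":0.0215},{"dx":-0.21,"dy":0.049,"dz":0.08,"rx":0,"ry":0,"rz":0.0215}]' |head -2
python3 go.py 443.4 -95.6 14 57.7
```

```text
time: 5.1
tool_pos: [0.4927, 0.0673, 0.1976]
time: 5.6
tool_pos: [0.4415, -0.0979, 0.133]
t 5.6 pos [441.5 -97.9 133. ] w 1.0 gf 0.0 F [ 0.6  0.6 -0.1] | d [0.0039 0.0009 0.1488] r [-0.002   0.0011 -0.0003] rows 3.0
```

```bash
python3 -m inch '[{"dx":0.0035,"dy":0.001,"dz":0.149,"rx":0,"ry":0,"rz":0},{"dx":0.0035,"dy":0.001,"dz":0.149,"rx":0,"ry":0,"rz":0},{"dx":0.0035,"dy":0.001,"dz":0.149,"rx":0,"ry":0,"rz":0},{"dx":0.0035,"dy":0.001,"dz":0.149,"rx":0,"ry":0,"rz":0},{"dx":0.0035,"dy":0.001,"dz":0.149,"rx":0,"ry":0,"rz":0}]'
python3 -m inch '[{"dx":0,"dy":0,"dz":0,"rx":0,"ry":0,"rz":0},{"dx":0,"dy":0,"dz":0,"rx":0,"ry":0,"rz":0},{"dx":0,"dy":0,"dz":0,"rx":0,"ry":0,"rz":0},{"dx":0,"dy":0,"dz":0,"rx":0,"ry":0,"rz":0},{"dx":0,"dy":0,"dz":0,"rx":0,"ry":0,"rz":0}]' -1
python3 -m inch '[{"dx":0,"dy":0,"dz":0,"rx":0,"ry":0,"rz":0},{"dx":0,"dy":0,"dz":0,"rx":0,"ry":0,"rz":0},{"dx":0,"dy":0,"dz":0,"rx":0,"ry":0,"rz":0}]'
python3 go.py 445.1 116.8 120 77.8
```

```text
time: 6.1
tool_pos: [0.447, -0.0928, 0.0168]
tool_rot: [0.0, 0.874, 0.485, 0.0]
contact_force: [-0.6, -0.3, 0.2]
gripper_width: 0.998
grasp_force: 0.0
time: 6.6
tool_pos: [0.4479, -0.0929, 0.0177]
tool_rot: [0.001, 0.874, 0.486, 0.001]
contact_force: [0.2, 0.8, 6.7]
gripper_width: 0.509
grasp_force: 61.5
time: 6.9
tool_pos: [0.4479, -0.0929, 0.0176]
tool_rot: [0.001, 0.874, 0.486, 0.001]
contact_force: [-1.1, -0.6, 7.2]
gripper_width: 0.508
grasp_force: 61.5
t 6.9 pos [447.9 -92.9  17.6] w 0.508 gf 61.5 F [-1.1 -0.6  7.2] | d [ 0.2209 -0.141  -0.1282] r [ 1.900e-03 -1.000e-04 -2.288e-01] rows 5.0
```

Settling lag put the grasp 4.7 mm forward along tool x, so I'll compensate when placing and settle before measuring from now on. Lift first.

```bash
python3 -m inch '[{"dx":0,"dy":0,"dz":-0.13,"rx":0,"ry":0,"rz":0},{"dx":0,"dy":0,"dz":-0.13,"rx":0,"ry":0,"rz":0},{"dx":0,"dy":0,"dz":-0.13,"rx":0,"ry":0,"rz":0}]' |tail -2
python3 -m inch '[{"dx":0.221,"dy":-0.141,"dz":0,"rx":0,"ry":0,"rz":-0.23},{"dx":0.221,"dy":-0.141,"dz":0,"rx":0,"ry":0,"rz":-0.23},{"dx":0.221,"dy":-0.141,"dz":0,"rx":0,"ry":0,"rz":-0.23},{"dx":0.221,"dy":-0.141,"dz":0,"rx":0,"ry":0,"rz":-0.23},{"dx":0.221,"dy":-0.141,"dz":0,"rx":0,"ry":0,"rz":-0.23}]' |tail -2
python3 -m inch '[{"dx":0,"dy":0,"dz":0,"rx":0,"ry":0,"rz":0},{"dx":0,"dy":0,"dz":0,"rx":0,"ry":0,"rz":0},{"dx":0,"dy":0,"dz":0,"rx":0,"ry":0,"rz":0},{"dx":0,"dy":0,"dz":0,"rx":0,"ry":0,"rz":0}]'
python3 go.py 446.1 121.4 45 77.8
```

```text
gripper_width: 0.506
grasp_force: 61.4
gripper_width: 0.508
grasp_force: 61.4
time: 8.1
tool_pos: [0.4442, 0.116, 0.1198]
tool_rot: [0.0, 0.778, 0.628, -0.0]
contact_force: [0.7, -1.2, -1.2]
gripper_width: 0.508
grasp_force: 61.4
t 8.1 pos [444.2 116.  119.8] w 0.508 gf 61.4 F [ 0.7 -1.2 -1.2] | d [0.0072 0.0009 0.0935] r [-0.      0.0002 -0.0005] rows 2.0
```

```bash
python3 -m inch '[{"dx":0.0072,"dy":0.0009,"dz":0.0935,"rx":0,"ry":0,"rz":0},{"dx":0.0072,"dy":0.0009,"dz":0.0935,"rx":0,"ry":0,"rz":0},{"dx":0.0072,"dy":0.0009,"dz":0.0935,"rx":0,"ry":0,"rz":0},{"dx":0.0072,"dy":0.0009,"dz":0.0935,"rx":0,"ry":0,"rz":0},{"dx":0.0072,"dy":0.0009,"dz":0.0935,"rx":0,"ry":0,"rz":0}]'|head -2
python3 -c "
from h import *
import json
optics.grab_frame('scene');optics.grab_frame('side')
P['signal_box']=(P['signal_box'][0],30.4)
print(fit('signal_box',masks('signal_box',('scene','side'))),fit('slab_square',masks('slab_square',('side',))))"
python3 go.py 446.1 121.4 30 77.8
```

```text
time: 8.6
tool_pos: [0.4477, 0.1225, 0.0472]
(array([0.44528955, 0.12016813, 1.36356332]), np.float64(0.21210645923561905)) (array([ 0.44392521,  0.11725561, -0.20983389]), np.float64(0.33513688411137665))
t 8.8 pos [446.8 122.8  46.3] w 0.511 gf 61.4 F [ 0.3  1.  -0.3] | d [-0.0019 -0.0005  0.0204] r [ 0.0014 -0.0005  0.0011] rows 1.0
```

```bash
python3 -m inch '[{"dx":-0.0018,"dy":-0.0005,"dz":0.0195,"rx":0,"ry":0,"rz":0},{"dx":-0.0018,"dy":-0.0005,"dz":0.0195,"rx":0,"ry":0,"rz":0},{"dx":-0.0018,"dy":-0.0005,"dz":0.0195,"rx":0,"ry":0,"rz":0},{"dx":-0.0018,"dy":-0.0005,"dz":0.0195,"rx":0,"ry":0,"rz":0}]'
python3 go.py 446.1 121.4 30 77.8
```

```text
time: 9.25
tool_pos: [0.4451, 0.1215, 0.0297]
tool_rot: [-0.0, 0.778, 0.629, -0.0]
contact_force: [0.1, 0.4, -1.1]
gripper_width: 0.507
grasp_force: 61.5
t 9.2 pos [445.1 121.5  29.7] w 0.507 gf 61.5 F [ 0.1  0.4 -1.1] | d [ 0.0002  0.0012 -0.0004] r [-0.0001  0.      0.0012] rows 1.0
```

```bash
python3 -m inch '[{"dx":0,"dy":0.001,"dz":0.0012,"rx":0,"ry":0,"rz":0},{"dx":0,"dy":0.001,"dz":0.0012,"rx":0,"ry":0,"rz":0}]'|sed -n 2,4p
python3 -m inch '[{"dx":0,"dy":0,"dz":0,"rx":0,"ry":0,"rz":0},{"dx":0,"dy":0,"dz":0,"rx":0,"ry":0,"rz":0},{"dx":0,"dy":0,"dz":0,"rx":0,"ry":0,"rz":0},{"dx":0,"dy":0,"dz":0,"rx":0,"ry":0,"rz":0}]' 1 |tail -3
python3 -m inch '[{"dx":0,"dy":0,"dz":-0.15,"rx":0,"ry":0,"rz":0},{"dx":0,"dy":0,"dz":-0.15,"rx":0,"ry":0,"rz":0},{"dx":0,"dy":0,"dz":-0.15,"rx":0,"ry":0,"rz":0},{"dx":0,"dy":0,"dz":-0.15,"rx":0,"ry":0,"rz":0}]'|tail -2
python3 go.py 444.7 -309 150 106
```

```text
tool_pos: [0.4455, 0.1215, 0.0297]
tool_rot: [-0.001, 0.778, 0.629, -0.001]
contact_force: [-6.7, -0.7, 9.3]
contact_force: [-0.7, 0.4, 0.9]
gripper_width: 1.005
grasp_force: 0.0
gripper_width: 1.002
grasp_force: 0.0
t 10.2 pos [448.9 121.5 153.3] w 1.002 gf 0.0 F [0.4 0.6 0. ] | d [-0.5273  0.1077  0.0035] r [ 0.0059 -0.0004 -0.327 ] rows 9.0
```

```bash
python3 -m inch '[{"dx":-0.264,"dy":0.054,"dz":0,"rx":0,"ry":0,"rz":0},{"dx":-0.264,"dy":0.054,"dz":0,"rx":0,"ry":0,"rz":0},{"dx":-0.264,"dy":0.054,"dz":0,"rx":0,"ry":0,"rz":0},{"dx":-0.264,"dy":0.054,"dz":0,"rx":0,"ry":0,"rz":0},{"dx":-0.264,"dy":0.054,"dz":0,"rx":0,"ry":0,"rz":0}]'|sed -n 2p
python3 -m inch '[{"dx":-0.264,"dy":0.054,"dz":0,"rx":0,"ry":0,"rz":-0.327},{"dx":-0.264,"dy":0.054,"dz":0,"rx":0,"ry":0,"rz":-0.327},{"dx":-0.264,"dy":0.054,"dz":0,"rx":0,"ry":0,"rz":-0.327},{"dx":-0.264,"dy":0.054,"dz":0,"rx":0,"ry":0,"rz":-0.327},{"dx":-0.264,"dy":0.054,"dz":0,"rx":0,"ry":0,"rz":-0.327}]'|sed -n 2p
python3 -m inch '[{"dx":0,"dy":0,"dz":0,"rx":0,"ry":0,"rz":0},{"dx":0,"dy":0,"dz":0,"rx":0,"ry":0,"rz":0},{"dx":0,"dy":0,"dz":0,"rx":0,"ry":0,"rz":0},{"dx":0,"dy":0,"dz":0,"rx":0,"ry":0,"rz":0}]'|sed -n 2p
python3 -c "
from h import *
optics.grab_frame('scene');optics.grab_frame('side')
P['signal_box']=(P['signal_box'][0],15)
print(fit('signal_box',masks('signal_box',('scene','side'))))
f=optics.grab_frame('side');cv2.imwrite('pics/side1.png',f[...,::-1])"
python3 go.py 444.7 -309 13 106
```

```text
tool_pos: [0.4427, -0.0977, 0.1469]
tool_pos: [0.4406, -0.3123, 0.1465]
tool_pos: [0.4418, -0.3085, 0.1479]
(array([ 0.44427078,  0.11719124, -0.28379997]), np.float64(0.4234204686960401))
t 11.9 pos [ 442.1 -309.4  148.7] w 1.0 gf 0.0 F [ 0.3 -0.8  0.2] | d [-0.0004  0.0032  0.1696] r [0.0001 0.0002 0.0006] rows 3.0
```

View pics/side1.png

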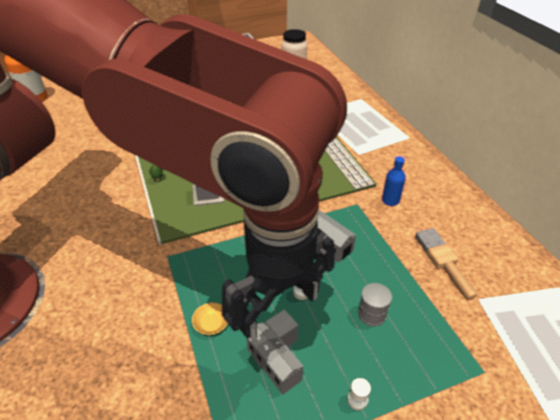

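The arm hides the signal box (visible later). The gripper is above the station; descend and grip.

```bash
python3 -m inch '[{"dx":-0.0003,"dy":0.003,"dz":0.167,"rx":0,"ry":0,"rz":0},{"dx":-0.0003,"dy":0.003,"dz":0.167,"rx":0,"ry":0,"rz":0},{"dx":-0.0003,"dy":0.003,"dz":0.167,"rx":0,"ry":0,"rz":0},{"dx":-0.0003,"dy":0.003,"dz":0.167,"rx":0,"ry":0,"rz":0},{"dx":-0.0003,"dy":0.003,"dz":0.167,"rx":0,"ry":0,"rz":0}]'|sed -n 2,4p
python3 -m inch '[{"dx":0,"dy":0,"dz":0,"rx":0,"ry":0,"rz":0},{"dx":0,"dy":0,"dz":0,"rx":0,"ry":0,"rz":0},{"dx":0,"dy":0,"dz":0,"rx":0,"ry":0,"rz":0},{"dx":0,"dy":0,"dz":0,"rx":0,"ry":0,"rz":0},{"dx":0,"dy":0,"dz":0,"rx":0,"ry":0,"rz":0}]' -1
python3 -m inch '[{"dx":0,"dy":0,"dz":0,"rx":0,"ry":0,"rz":0},{"dx":0,"dy":0,"dz":0,"rx":0,"ry":0,"rz":0},{"dx":0,"dy":0,"dz":0,"rx":0,"ry":0,"rz":0}]'
python3 go.py 444.7 -309 13 106
```

```text
tool_pos: [0.4444, -0.3094, 0.0153]
tool_rot: [-0.0, 0.602, 0.799, 0.0]
contact_force: [1.0, -0.5, 1.0]
time: 12.9
tool_pos: [0.4453, -0.3105, 0.0169]
tool_rot: [0.001, 0.602, 0.799, -0.0]
contact_force: [-0.5, 0.4, 7.2]
gripper_width: 0.413
grasp_force: 60.6
time: 13.2
tool_pos: [0.4453, -0.3105, 0.0169]
tool_rot: [0.001, 0.602, 0.799, -0.0]
contact_force: [-1.4, 0.3, 6.4]
gripper_width: 0.411
grasp_force: 60.7
t 13.2 pos [ 445.3 -310.5   16.9] w 0.411 gf 60.7 F [-1.4  0.3  6.4] | d [ 0.002  -0.0002  0.0048] r [0.0009 0.0017 0.    ] rows 1.0
```

```bash
python3 -m inch '[{"dx":0,"dy":0,"dz":-0.16,"rx":0,"ry":0,"rz":0},{"dx":0,"dy":0,"dz":-0.16,"rx":0,"ry":0,"rz":0},{"dx":0,"dy":0,"dz":-0.16,"rx":0,"ry":0,"rz":0},{"dx":0,"dy":0,"dz":-0.16,"rx":0,"ry":0,"rz":0},{"dx":0,"dy":0,"dz":-0.16,"rx":0,"ry":0,"rz":0}]'|tail -2
python3 go.py 609.3 103.2 140 88.6
```

```text
gripper_width: 0.413
grasp_force: 60.5
t 13.7 pos [ 444.3 -309.5  143.3] w 0.413 gf 60.5 F [ 1.2 -0.3 -1.7] | d [0.4391 0.3404 0.0039] r [0.0004 0.0005 0.2024] rows 9.0
```

```bash
python3 -m inch '[{"dx":0.22,"dy":0.17,"dz":0,"rx":0,"ry":0,"rz":0},{"dx":0.22,"dy":0.17,"dz":0,"rx":0,"ry":0,"rz":0},{"dx":0.22,"dy":0.17,"dz":0,"rx":0,"ry":0,"rz":0},{"dx":0.22,"dy":0.17,"dz":0,"rx":0,"ry":0,"rz":0},{"dx":0.22,"dy":0.17,"dz":0,"rx":0,"ry":0,"rz":0}]'|sed -n 2p
python3 -m inch '[{"dx":0.22,"dy":0.17,"dz":0,"rx":0,"ry":0,"rz":0.202},{"dx":0.22,"dy":0.17,"dz":0,"rx":0,"ry":0,"rz":0.202},{"dx":0.22,"dy":0.17,"dz":0,"rx":0,"ry":0,"rz":0.202},{"dx":0.22,"dy":0.17,"dz":0,"rx":0,"ry":0,"rz":0.202},{"dx":0.22,"dy":0.17,"dz":0,"rx":0,"ry":0,"rz":0.202}]'|sed -n 2p
python3 -m inch '[{"dx":0,"dy":0,"dz":0,"rx":0,"ry":0,"rz":0},{"dx":0,"dy":0,"dz":0,"rx":0,"ry":0,"rz":0},{"dx":0,"dy":0,"dz":0,"rx":0,"ry":0,"rz":0},{"dx":0,"dy":0,"dz":0,"rx":0,"ry":0,"rz":0}]'|sed -n 2p
python3 go.py 609.3 103.2 45 88.6
```

```text
tool_pos: [0.5255, -0.0988, 0.1398]
tool_pos: [0.6075, 0.1069, 0.1396]
tool_pos: [0.608, 0.1026, 0.1421]
t 15.1 pos [608.  102.6 142.1] w 0.413 gf 60.5 F [-0.2  0.3 -0.7] | d [0.0008 0.0018 0.1213] r [-0.001   0.0002 -0.0007] rows 2.0
```

```bash
python3 -m inch '[{"dx":0.0008,"dy":0.0018,"dz":0.121,"rx":0,"ry":0,"rz":0},{"dx":0.0008,"dy":0.0018,"dz":0.121,"rx":0,"ry":0,"rz":0},{"dx":0.0008,"dy":0.0018,"dz":0.121,"rx":0,"ry":0,"rz":0},{"dx":0.0008,"dy":0.0018,"dz":0.121,"rx":0,"ry":0,"rz":0},{"dx":0.0008,"dy":0.0018,"dz":0.121,"rx":0,"ry":0,"rz":0}]'|sed -n 2p
python3 -m inch '[{"dx":0,"dy":0,"dz":0,"rx":0,"ry":0,"rz":0},{"dx":0,"dy":0,"dz":0,"rx":0,"ry":0,"rz":0}]'|sed -n 2p
python3 go.py 609.3 103.2 29 88.6
```

```text
tool_pos: [0.6124, 0.1041, 0.0494]
tool_pos: [0.6119, 0.1045, 0.0489]
t 15.8 pos [611.9 104.5  48.9] w 0.414 gf 60.5 F [ 0.1  1.1 -0.3] | d [-0.0017 -0.0033  0.0248] r [ 0.0029 -0.0002  0.0004] rows 1.0
```

```bash
python3 -m inch '[{"dx":-0.0015,"dy":-0.003,"dz":0.0235,"rx":0,"ry":0,"rz":0},{"dx":-0.0015,"dy":-0.003,"dz":0.0235,"rx":0,"ry":0,"rz":0},{"dx":-0.0015,"dy":-0.003,"dz":0.0235,"rx":0,"ry":0,"rz":0},{"dx":-0.0015,"dy":-0.003,"dz":0.0235,"rx":0,"ry":0,"rz":0}]'|sed -n 2,4p
for k in 1 2 3; do python3 go.py 609.3 103.2 29 88.6; done
```

```text
tool_pos: [0.6081, 0.1034, 0.0282]
tool_rot: [0.0, 0.715, 0.699, 0.0]
contact_force: [0.2, 0.3, 1.8]
t 16.2 pos [608.1 103.4  28.2] w 0.418 gf 62.3 F [0.2 0.3 1.8] | d [-0.0002  0.0015 -0.0009] r [ 0.0004 -0.      0.0005] rows 1.0
t 16.2 pos [608.1 103.4  28.2] w 0.418 gf 62.3 F [0.2 0.3 1.8] | d [-0.0002  0.0015 -0.0009] r [ 0.0004 -0.      0.0005] rows 1.0
t 16.2 pos [608.1 103.4  28.2] w 0.418 gf 62.3 F [0.2 0.3 1.8] | d [-0.0002  0.0015 -0.0009] r [ 0.0004 -0.      0.0005] rows 1.0
```

```bash
python3 -m inch '[{"dx":0,"dy":0.0014,"dz":0,"rx":0,"ry":0,"rz":0},{"dx":0,"dy":0.0014,"dz":0,"rx":0,"ry":0,"rz":0}]'|sed -n 2,4p
python3 -m inch '[{"dx":0,"dy":0,"dz":0,"rx":0,"ry":0,"rz":0},{"dx":0,"dy":0,"dz":0,"rx":0,"ry":0,"rz":0},{"dx":0,"dy":0,"dz":0,"rx":0,"ry":0,"rz":0},{"dx":0,"dy":0,"dz":0,"rx":0,"ry":0,"rz":0}]' 1 |tail -3
python3 -m inch '[{"dx":0,"dy":0,"dz":-0.28,"rx":0,"ry":0,"rz":0},{"dx":0,"dy":0,"dz":-0.28,"rx":0,"ry":0,"rz":0},{"dx":0,"dy":0,"dz":-0.28,"rx":0,"ry":0,"rz":0},{"dx":0,"dy":0,"dz":-0.28,"rx":0,"ry":0,"rz":0},{"dx":0,"dy":0,"dz":-0.28,"rx":0,"ry":0,"rz":0}]'|sed -n 2p
python3 -m inch '[{"dx":0,"dy":0,"dz":0,"rx":0,"ry":0,"rz":0},{"dx":0,"dy":0,"dz":0,"rx":0,"ry":0,"rz":0}]'|sed -n 2p
cat > chk.py <<'E'
from h import *
import sys
pairs={'signal_box':'slab_square','station':'slab_ell','engine_shed':'slab_long','water_tower':'slab_round'}
f=optics.grab_frame('wrist');cv2.imwrite(f'pics/{sys.argv[1]}.png',f[...,::-1]);optics.grab_frame('scene')
for n in sys.argv[2:]:
    P[n]=(P[n][0],15)
    for cam in('wrist','scene'):
        a=masks(n,(cam,));b=masks(pairs[n],(cam,))
        if not a or not b: print(n,cam,'none',len(a),len(b));continue
        A,B=a[0][2],b[0][2]
        # slab fit: compare visible slab plus building against model
        x,e=fit(n,a)
        M=A|B
        def cost(p):
            r=np.maximum(render(a[0][1],pairs[n],p),render(a[0][1],n,x));return 1-np.minimum(r,M).sum()/np.maximum(r,M).sum()
        import json
        p0=np.array(json.load(open('w.json'))[pairs[n]])
        q=minimize(cost,p0,method='Nelder-Mead',options=dict(initial_simplex=[p0,p0+[.004,0,0],p0+[0,.004,0],p0+[0,0,.06]],maxiter=150))
        d=(x-q.x);print(n,cam,'bld',(x[:2]*1e3).round(1),np.degrees(x[2]).round(1),round(e,3),'slab',(q.x[:2]*1e3).round(1),np.degrees(q.x[2]).round(1),round(q.fun,3),'diff',(d[:2]*1e3).round(1),np.degrees(d[2]).round(1))
E
python3 chk.py c1 signal_box station; python3 go.py 621 -90 150 112
```

```text
tool_pos: [0.6086, 0.1034, 0.0282]
tool_rot: [-0.0, 0.715, 0.699, -0.0]
contact_force: [-4.2, -0.2, 5.8]
contact_force: [-0.0, 0.4, -0.5]
gripper_width: 0.996
grasp_force: 0.0
tool_pos: [0.6108, 0.1035, 0.2579]
tool_pos: [0.6088, 0.1033, 0.2511]
signal_box wrist bld [443.7 117.5] 80.3 0.033 slab [444.3 117.1] -12.1 0.038 diff [-0.6  0.5] 92.5
signal_box scene none 0 1
station wrist bld [608.  124.4] -1.1 0.027 slab [608.3 126.3] -1.0 0.039 diff [-0.2 -1.9] -0.1
station scene bld [609.6 124.5] 358.8 0.043 slab [610.3 126.7] -1.7 0.039 diff [-0.7 -2.2] 360.5
t 18.0 pos [608.7 103.3 250.8] w 0.996 gf 0.0 F [ 0.3 -0.7  0.2] | d [-0.2412  0.0212  0.126 ] r [-5.000e-04 -1.000e-04 -2.718e-01] rows 5.0
```

View pics/c1.png

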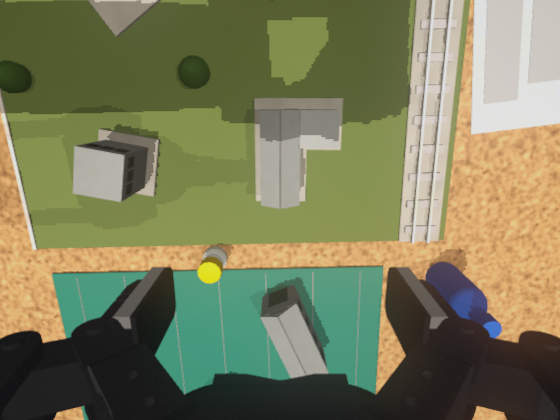

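Box (110,165) and station (290,150) stand on their slabs, with offsets of about 0.6 mm and 2 mm. Next is the shed.

```bash
python3 -m inch '[{"dx":-0.241,"dy":0.021,"dz":0.1,"rx":0,"ry":0,"rz":-0.272},{"dx":-0.241,"dy":0.021,"dz":0.1,"rx":0,"ry":0,"rz":-0.272},{"dx":-0.241,"dy":0.021,"dz":0.1,"rx":0,"ry":0,"rz":-0.272},{"dx":-0.241,"dy":0.021,"dz":0.1,"rx":0,"ry":0,"rz":-0.272},{"dx":-0.241,"dy":0.021,"dz":0.1,"rx":0,"ry":0,"rz":-0.272}]'|sed -n 2p
python3 -m inch '[{"dx":0,"dy":0,"dz":0.04,"rx":0,"ry":0,"rz":0},{"dx":0,"dy":0,"dz":0.04,"rx":0,"ry":0,"rz":0},{"dx":0,"dy":0,"dz":0.04,"rx":0,"ry":0,"rz":0},{"dx":0,"dy":0,"dz":0.04,"rx":0,"ry":0,"rz":0}]'|sed -n 2p
python3 go.py 621 -90 13 112
```

```text
tool_pos: [0.6196, -0.0936, 0.1683]
tool_pos: [0.622, -0.0893, 0.1412]
t 18.9 pos [622.  -89.3 141.2] w 1.0 gf 0.0 F [ 1.1 -0.6 -0.2] | d [-1.000e-04 -1.900e-03  1.602e-01] r [0.0013 0.0009 0.0009] rows 3.0
```

```bash
python3 -m inch '[{"dx":-0.001,"dy":-0.001,"dz":0.158,"rx":0,"ry":0,"rz":0},{"dx":-0.001,"dy":-0.001,"dz":0.158,"rx":0,"ry":0,"rz":0},{"dx":-0.001,"dy":-0.001,"dz":0.158,"rx":0,"ry":0,"rz":0},{"dx":-0.001,"dy":-0.001,"dz":0.158,"rx":0,"ry":0,"rz":0},{"dx":-0.001,"dy":-0.001,"dz":0.158,"rx":0,"ry":0,"rz":0}]'|sed -n 2,4p
python3 -m inch '[{"dx":0,"dy":0,"dz":0,"rx":0,"ry":0,"rz":0},{"dx":0,"dy":0,"dz":0,"rx":0,"ry":0,"rz":0},{"dx":0,"dy":0,"dz":0,"rx":0,"ry":0,"rz":0},{"dx":0,"dy":0,"dz":0,"rx":0,"ry":0,"rz":0},{"dx":0,"dy":0,"dz":0,"rx":0,"ry":0,"rz":0}]' -1|sed -n 2p
python3 -m inch '[{"dx":0,"dy":0,"dz":0,"rx":0,"ry":0,"rz":0},{"dx":0,"dy":0,"dz":0,"rx":0,"ry":0,"rz":0},{"dx":0,"dy":0,"dz":0,"rx":0,"ry":0,"rz":0}]'
python3 go.py 621 -90 13 112
python3 -m inch '[{"dx":0,"dy":0,"dz":-0.16,"rx":0,"ry":0,"rz":0},{"dx":0,"dy":0,"dz":-0.16,"rx":0,"ry":0,"rz":0},{"dx":0,"dy":0,"dz":-0.16,"rx":0,"ry":0,"rz":0},{"dx":0,"dy":0,"dz":-0.16,"rx":0,"ry":0,"rz":0},{"dx":0,"dy":0,"dz":-0.16,"rx":0,"ry":0,"rz":0}]'|tail -2
python3 go.py 445.3 305.5 140 124.2
```

```text
tool_pos: [0.622, -0.0907, 0.0148]
tool_rot: [0.001, 0.559, 0.829, 0.0]
contact_force: [0.1, -0.1, 0.9]
tool_pos: [0.622, -0.0913, 0.0152]
time: 20.2
tool_pos: [0.622, -0.0913, 0.0153]
tool_rot: [0.001, 0.559, 0.829, 0.0]
contact_force: [-2.7, 0.2, 6.1]
gripper_width: 0.483
grasp_force: 61.4
t 20.2 pos [622.  -91.3  15.3] w 0.483 gf 61.4 F [-2.7  0.2  6.1] | d [ 0.002  -0.0005  0.0028] r [0.0015 0.0012 0.0002] rows 1.0
gripper_width: 0.484
grasp_force: 61.4
t 20.7 pos [620.9 -90.9 141.7] w 0.484 gf 61.4 F [-0.2  0.9 -1.4] | d [ 0.5417 -0.0177  0.0016] r [ 0.0008  0.0007 -0.1418] rows 9.0
```

```bash
python3 -m inch '[{"dx":0.27,"dy":-0.009,"dz":0,"rx":0,"ry":0,"rz":0},{"dx":0.27,"dy":-0.009,"dz":0,"rx":0,"ry":0,"rz":0},{"dx":0.27,"dy":-0.009,"dz":0,"rx":0,"ry":0,"rz":0},{"dx":0.27,"dy":-0.009,"dz":0,"rx":0,"ry":0,"rz":0},{"dx":0.27,"dy":-0.009,"dz":0,"rx":0,"ry":0,"rz":0}]'|sed -n 2p
python3 -m inch '[{"dx":0.27,"dy":-0.009,"dz":0,"rx":0,"ry":0,"rz":-0.142},{"dx":0.27,"dy":-0.009,"dz":0,"rx":0,"ry":0,"rz":-0.142},{"dx":0.27,"dy":-0.009,"dz":0,"rx":0,"ry":0,"rz":-0.142},{"dx":0.27,"dy":-0.009,"dz":0,"rx":0,"ry":0,"rz":-0.142},{"dx":0.27,"dy":-0.009,"dz":0,"rx":0,"ry":0,"rz":-0.142}]'|sed -n 2p
python3 -m inch '[{"dx":0,"dy":0,"dz":0.1,"rx":0,"ry":0,"rz":0},{"dx":0,"dy":0,"dz":0.1,"rx":0,"ry":0,"rz":0},{"dx":0,"dy":0,"dz":0.1,"rx":0,"ry":0,"rz":0},{"dx":0,"dy":0,"dz":0.1,"rx":0,"ry":0,"rz":0},{"dx":0,"dy":0,"dz":0.1,"rx":0,"ry":0,"rz":0}]'|sed -n 2p
python3 -m inch '[{"dx":0,"dy":0,"dz":0,"rx":0,"ry":0,"rz":0},{"dx":0,"dy":0,"dz":0,"rx":0,"ry":0,"rz":0}]'|sed -n 2p
python3 go.py 446.2 304.2 29 124.2
```

```text
tool_pos: [0.5291, 0.1098, 0.1377]
tool_pos: [0.4424, 0.3066, 0.1386]
tool_pos: [0.4467, 0.3045, 0.0626]
tool_pos: [0.4466, 0.3046, 0.0628]
t 22.4 pos [446.6 304.6  62.8] w 0.486 gf 61.4 F [-0.6 -0.7 -1.1] | d [-0.0001 -0.0009  0.0422] r [ 0.0021  0.0003 -0.    ] rows 1.0
```

```bash
python3 -m inch '[{"dx":-0.0001,"dy":-0.0009,"dz":0.0415,"rx":0,"ry":0,"rz":0},{"dx":-0.0001,"dy":-0.0009,"dz":0.0415,"rx":0,"ry":0,"rz":0},{"dx":-0.0001,"dy":-0.0009,"dz":0.0415,"rx":0,"ry":0,"rz":0},{"dx":-0.0001,"dy":-0.0009,"dz":0.0415,"rx":0,"ry":0,"rz":0},{"dx":-0.0001,"dy":-0.0009,"dz":0.0415,"rx":0,"ry":0,"rz":0}]'|sed -n 2,4p
python3 go.py 446.2 304.2 27.5 124.2
```

```text
tool_pos: [0.445, 0.3039, 0.0285]
tool_rot: [0.0, 0.468, 0.884, 0.0]
contact_force: [-0.1, -0.8, -1.9]
t 22.9 pos [445.  303.9  28.5] w 0.486 gf 63.0 F [-0.1 -0.8 -1.9] | d [-0.0005  0.0015  0.0012] r [0.0004 0.0001 0.0002] rows 1.0
```

```bash
python3 -m inch '[{"dx":0,"dy":0.0012,"dz":0.0016,"rx":0,"ry":0,"rz":0},{"dx":0,"dy":0.0012,"dz":0.0016,"rx":0,"ry":0,"rz":0},{"dx":0,"dy":0.0012,"dz":0.0016,"rx":0,"ry":0,"rz":0}]'|sed -n 2,4p
python3 -m inch '[{"dx":0,"dy":0,"dz":0,"rx":0,"ry":0,"rz":0},{"dx":0,"dy":0,"dz":0,"rx":0,"ry":0,"rz":0},{"dx":0,"dy":0,"dz":0,"rx":0,"ry":0,"rz":0},{"dx":0,"dy":0,"dz":0,"rx":0,"ry":0,"rz":0}]' 1 |tail -3
python3 -m inch '[{"dx":0,"dy":0,"dz":-0.16,"rx":0,"ry":0,"rz":0},{"dx":0,"dy":0,"dz":-0.16,"rx":0,"ry":0,"rz":0},{"dx":0,"dy":0,"dz":-0.16,"rx":0,"ry":0,"rz":0},{"dx":0,"dy":0,"dz":-0.16,"rx":0,"ry":0,"rz":0}]'|sed -n 2p
python3 go.py 622.6 -263.6 150 124
```

```text
tool_pos: [0.4456, 0.3043, 0.0265]
tool_rot: [-0.0, 0.468, 0.884, -0.0]
contact_force: [0.3, -0.2, -0.6]
contact_force: [0.3, -0.5, -0.4]
gripper_width: 1.001
grasp_force: 0.0
tool_pos: [0.4489, 0.306, 0.161]
t 24.0 pos [448.9 306.  161. ] w 1.001 gf 0.0 F [ 0.5 -0.5  0.6] | d [-0.7108 -0.221   0.0123] r [0.0075 0.001  0.0026] rows 12.0
```

```bash
python3 -m inch '[{"dx":-0.237,"dy":-0.074,"dz":0,"rx":0,"ry":0,"rz":0},{"dx":-0.237,"dy":-0.074,"dz":0,"rx":0,"ry":0,"rz":0},{"dx":-0.237,"dy":-0.074,"dz":0,"rx":0,"ry":0,"rz":0},{"dx":-0.237,"dy":-0.074,"dz":0,"rx":0,"ry":0,"rz":0}]'|sed -n 2p
python3 -m inch '[{"dx":-0.237,"dy":-0.074,"dz":0,"rx":0,"ry":0,"rz":0},{"dx":-0.237,"dy":-0.074,"dz":0,"rx":0,"ry":0,"rz":0},{"dx":-0.237,"dy":-0.074,"dz":0,"rx":0,"ry":0,"rz":0},{"dx":-0.237,"dy":-0.074,"dz":0,"rx":0,"ry":0,"rz":0}]'|sed -n 2p
python3 -m inch '[{"dx":-0.237,"dy":-0.074,"dz":0,"rx":0,"ry":0,"rz":0},{"dx":-0.237,"dy":-0.074,"dz":0,"rx":0,"ry":0,"rz":0},{"dx":-0.237,"dy":-0.074,"dz":0,"rx":0,"ry":0,"rz":0},{"dx":-0.237,"dy":-0.074,"dz":0,"rx":0,"ry":0,"rz":0}]'|sed -n 2p
python3 -m inch '[{"dx":0,"dy":0,"dz":0.06,"rx":0,"ry":0,"rz":0},{"dx":0,"dy":0,"dz":0.06,"rx":0,"ry":0,"rz":0},{"dx":0,"dy":0,"dz":0.06,"rx":0,"ry":0,"rz":0},{"dx":0,"dy":0,"dz":0.06,"rx":0,"ry":0,"rz":0}]'|sed -n 2p
python3 go.py 622.6 -263.6 17 124.2
```

```text
tool_pos: [0.5028, 0.1124, 0.1534]
tool_pos: [0.5605, -0.0778, 0.1532]
tool_pos: [0.6183, -0.2678, 0.1528]
tool_pos: [0.6192, -0.2654, 0.1077]
t 25.6 pos [ 619.2 -265.4  107.7] w 1.001 gf 0.0 F [-0.9  0.2  0. ] | d [-0.0004  0.0047  0.1134] r [0.0005 0.0008 0.0009] rows 2.0
```

```bash
python3 -m inch '[{"dx":0,"dy":0.0042,"dz":0.112,"rx":0,"ry":0,"rz":0},{"dx":0,"dy":0.0042,"dz":0.112,"rx":0,"ry":0,"rz":0},{"dx":0,"dy":0.0042,"dz":0.112,"rx":0,"ry":0,"rz":0},{"dx":0,"dy":0.0042,"dz":0.112,"rx":0,"ry":0,"rz":0},{"dx":0,"dy":0.0042,"dz":0.112,"rx":0,"ry":0,"rz":0}]'|sed -n 2,4p
python3 -m inch '[{"dx":0,"dy":0,"dz":0,"rx":0,"ry":0,"rz":0},{"dx":0,"dy":0,"dz":0,"rx":0,"ry":0,"rz":0},{"dx":0,"dy":0,"dz":0,"rx":0,"ry":0,"rz":0},{"dx":0,"dy":0,"dz":0,"rx":0,"ry":0,"rz":0},{"dx":0,"dy":0,"dz":0,"rx":0,"ry":0,"rz":0}]' -1|sed -n 2p
python3 -m inch '[{"dx":0,"dy":0,"dz":0,"rx":0,"ry":0,"rz":0},{"dx":0,"dy":0,"dz":0,"rx":0,"ry":0,"rz":0},{"dx":0,"dy":0,"dz":0,"rx":0,"ry":0,"rz":0}]'
python3 go.py 622.6 -263.6 17 124.2
python3 -m inch '[{"dx":0,"dy":0,"dz":-0.16,"rx":0,"ry":0,"rz":0},{"dx":0,"dy":0,"dz":-0.16,"rx":0,"ry":0,"rz":0},{"dx":0,"dy":0,"dz":-0.16,"rx":0,"ry":0,"rz":0},{"dx":0,"dy":0,"dz":-0.16,"rx":0,"ry":0,"rz":0},{"dx":0,"dy":0,"dz":-0.16,"rx":0,"ry":0,"rz":0}]'|tail -2
python3 go.py 608.4 301 140 124.2
```

```text
tool_pos: [0.6239, -0.265, 0.0211]
tool_rot: [0.003, 0.468, 0.884, -0.0]
contact_force: [-0.9, -0.7, 1.3]
tool_pos: [0.6225, -0.2646, 0.0187]
time: 26.9
tool_pos: [0.6225, -0.2647, 0.0187]
tool_rot: [0.001, 0.468, 0.884, -0.0]
contact_force: [-1.0, 0.5, 7.3]
gripper_width: 0.526
grasp_force: 61.6
t 26.9 pos [ 622.5 -264.7   18.7] w 0.526 gf 61.6 F [-1.   0.5  7.3] | d [0.001  0.0008 0.0021] r [0.0008 0.0016 0.0002] rows 1.0
gripper_width: 0.523
grasp_force: 61.6
t 27.4 pos [ 621.3 -264.   144.9] w 0.523 gf 61.6 F [-0.6  0.2 -2.4] | d [0.593  0.3839 0.006 ] r [0.     0.0001 0.0002] rows 12.0
```

```bash
python3 -m inch '[{"dx":0.198,"dy":0.128,"dz":0,"rx":0,"ry":0,"rz":0},{"dx":0.198,"dy":0.128,"dz":0,"rx":0,"ry":0,"rz":0},{"dx":0.198,"dy":0.128,"dz":0,"rx":0,"ry":0,"rz":0},{"dx":0.198,"dy":0.128,"dz":0,"rx":0,"ry":0,"rz":0}]'|sed -n 2p
python3 -m inch '[{"dx":0.198,"dy":0.128,"dz":0,"rx":0,"ry":0,"rz":0},{"dx":0.198,"dy":0.128,"dz":0,"rx":0,"ry":0,"rz":0},{"dx":0.198,"dy":0.128,"dz":0,"rx":0,"ry":0,"rz":0},{"dx":0.198,"dy":0.128,"dz":0,"rx":0,"ry":0,"rz":0}]'|sed -n 2p
python3 -m inch '[{"dx":0.198,"dy":0.128,"dz":0,"rx":0,"ry":0,"rz":0},{"dx":0.198,"dy":0.128,"dz":0,"rx":0,"ry":0,"rz":0},{"dx":0.198,"dy":0.128,"dz":0,"rx":0,"ry":0,"rz":0},{"dx":0.198,"dy":0.128,"dz":0,"rx":0,"ry":0,"rz":0}]'|sed -n 2p
python3 -m inch '[{"dx":0,"dy":0,"dz":0.1,"rx":0,"ry":0,"rz":0},{"dx":0,"dy":0,"dz":0.1,"rx":0,"ry":0,"rz":0},{"dx":0,"dy":0,"dz":0.1,"rx":0,"ry":0,"rz":0},{"dx":0,"dy":0,"dz":0.1,"rx":0,"ry":0,"rz":0},{"dx":0,"dy":0,"dz":0.1,"rx":0,"ry":0,"rz":0}]'|sed -n 2p
python3 go.py 608.9 300.3 32 124.2
```

```text
tool_pos: [0.6145, -0.0725, 0.141]
tool_pos: [0.61, 0.1157, 0.1412]
tool_pos: [0.6057, 0.3038, 0.1409]
tool_pos: [0.6093, 0.3017, 0.0664]
t 29.1 pos [609.3 301.7  66.4] w 0.527 gf 61.7 F [ 0.  -0.8 -0.2] | d [-0.0012 -0.0015  0.0431] r [ 0.0015  0.0003 -0.0001] rows 1.0
```

```bash
python3 -m inch '[{"dx":-0.0012,"dy":-0.001,"dz":0.0425,"rx":0,"ry":0,"rz":0},{"dx":-0.0012,"dy":-0.001,"dz":0.0425,"rx":0,"ry":0,"rz":0},{"dx":-0.0012,"dy":-0.001,"dz":0.0425,"rx":0,"ry":0,"rz":0},{"dx":-0.0012,"dy":-0.001,"dz":0.0425,"rx":0,"ry":0,"rz":0},{"dx":-0.0012,"dy":-0.001,"dz":0.0425,"rx":0,"ry":0,"rz":0}]'|sed -n 2,4p
python3 go.py 608.9 300.3 31 124.2
```

```text
tool_pos: [0.6087, 0.3006, 0.0323]
tool_rot: [0.001, 0.468, 0.884, 0.001]
contact_force: [-0.5, 0.2, -1.3]
t 29.6 pos [608.7 300.6  32.3] w 0.528 gf 62.6 F [-0.5  0.2 -1.3] | d [-0.0004  0.      0.0017] r [0.0011 0.0003 0.0001] rows 1.0
```

```bash
python3 -m inch '[{"dx":0,"dy":0,"dz":0.0018,"rx":0,"ry":0,"rz":0},{"dx":0,"dy":0,"dz":0.0018,"rx":0,"ry":0,"rz":0},{"dx":0,"dy":0,"dz":0.0018,"rx":0,"ry":0,"rz":0}]'|sed -n 2,4p
python3 -m inch '[{"dx":0,"dy":0,"dz":0,"rx":0,"ry":0,"rz":0},{"dx":0,"dy":0,"dz":0,"rx":0,"ry":0,"rz":0},{"dx":0,"dy":0,"dz":0,"rx":0,"ry":0,"rz":0},{"dx":0,"dy":0,"dz":0,"rx":0,"ry":0,"rz":0}]' 1 |tail -3
python3 -m inch '[{"dx":0,"dy":0,"dz":-0.3,"rx":0,"ry":0,"rz":0},{"dx":0,"dy":0,"dz":-0.3,"rx":0,"ry":0,"rz":0},{"dx":0,"dy":0,"dz":-0.3,"rx":0,"ry":0,"rz":0},{"dx":0,"dy":0,"dz":-0.3,"rx":0,"ry":0,"rz":0},{"dx":0,"dy":0,"dz":-0.3,"rx":0,"ry":0,"rz":0}]'|sed -n 2p
python3 -m inch '[{"dx":0,"dy":0,"dz":0,"rx":0,"ry":0,"rz":0.37},{"dx":0,"dy":0,"dz":0,"rx":0,"ry":0,"rz":0.37},{"dx":0,"dy":0,"dz":0,"rx":0,"ry":0,"rz":0.37},{"dx":0,"dy":0,"dz":0,"rx":0,"ry":0,"rz":0.37}]'|sed -n 2p
python3 -m inch '[{"dx":0,"dy":0,"dz":0,"rx":0,"ry":0,"rz":0.37},{"dx":0,"dy":0,"dz":0,"rx":0,"ry":0,"rz":0.37},{"dx":0,"dy":0,"dz":0,"rx":0,"ry":0,"rz":0.37},{"dx":0,"dy":0,"dz":0,"rx":0,"ry":0,"rz":0.37}]'|sed -n 2p
python3 go.py 545 235 275 60.6
```

```text
tool_pos: [0.6086, 0.3007, 0.0305]
tool_rot: [0.0, 0.468, 0.884, 0.0]
contact_force: [-0.0, -1.9, 4.0]
contact_force: [-0.0, 0.1, 0.0]
gripper_width: 1.0
grasp_force: 0.0
tool_pos: [0.6084, 0.3006, 0.2733]
tool_pos: [0.6079, 0.3004, 0.2693]
tool_pos: [0.6079, 0.3004, 0.2691]
t 31.6 pos [607.9 300.4 269.1] w 1.004 gf 0.0 F [-0.1 -0.5 -0.2] | d [-0.11   -0.0279 -0.0073] r [-0.0002  0.0002 -0.0031] rows 2.0
```

```bash
python3 -m inch '[{"dx":-0.11,"dy":-0.028,"dz":0,"rx":0,"ry":0,"rz":0},{"dx":-0.11,"dy":-0.028,"dz":0,"rx":0,"ry":0,"rz":0},{"dx":-0.11,"dy":-0.028,"dz":0,"rx":0,"ry":0,"rz":0},{"dx":-0.11,"dy":-0.028,"dz":0,"rx":0,"ry":0,"rz":0}]'|sed -n 2p
python3 chk.py c2 signal_box station engine_shed water_tower
```

```text
tool_pos: [0.5451, 0.2344, 0.2694]
signal_box wrist bld [446.2 118.2] 77.1 0.031 slab [447.3 118.1] -11.8 0.029 diff [-1.1  0.1] 88.8
signal_box scene bld [445.7 116.3] -12.2 0.046 slab [446.7 117.5] -10.7 0.051 diff [-1.  -1.2] -1.5
station wrist bld [610.2 125.7] 358.6 0.063 slab [610.7 127.9] -1.7 0.059 diff [-0.6 -2.2] 360.3
station scene bld [609.7 123.6] -0.4 0.055 slab [610.7 125.3] -1.9 0.053 diff [-1.1 -1.7] 1.5
engine_shed wrist bld [445.4 305.1] 34.0 0.029 slab [444.4 307.7] 214.1 0.033 diff [ 1.  -2.6] -180.0
engine_shed scene bld [444.3 305.6] 215.2 0.052 slab [445.3 307.1] 213.6 0.053 diff [-0.9 -1.5] 1.6
water_tower wrist bld [609.  300.7] 12.7 0.028 slab [608.2 303.1] 7.3 0.03 diff [ 0.8 -2.3] 5.4
water_tower scene bld [609.6 299.6] 22.3 0.043 slab [608.2 302.9] 4.8 0.045 diff [ 1.3 -3.3] 17.5
```

View pics/c2.png

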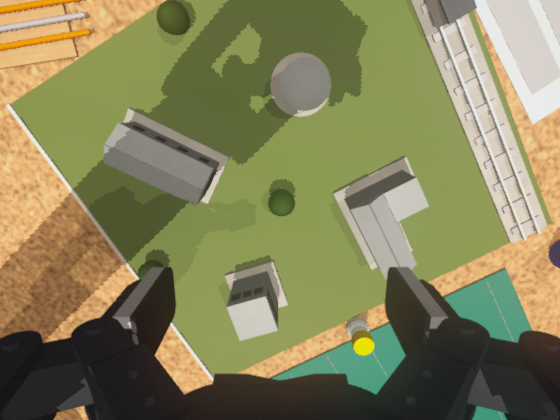

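All four stand upright on their slabs: shed (165,158), box (256,300), tower (301,85), station (385,215). The tower is the furthest off centre, at about 2.5 mm in y, so I'll re-centre it.

```bash
python3 -m inch '[{"dx":0.11,"dy":0.028,"dz":0.13,"rx":0,"ry":0,"rz":0},{"dx":0.11,"dy":0.028,"dz":0.13,"rx":0,"ry":0,"rz":0},{"dx":0.11,"dy":0.028,"dz":0.13,"rx":0,"ry":0,"rz":0},{"dx":0.11,"dy":0.028,"dz":0.13,"rx":0,"ry":0,"rz":0},{"dx":0.11,"dy":0.028,"dz":0.13,"rx":0,"ry":0,"rz":0}]'|sed -n 2p
python3 -m inch '[{"dx":0,"dy":0,"dz":0,"rx":0,"ry":0,"rz":0},{"dx":0,"dy":0,"dz":0,"rx":0,"ry":0,"rz":0}]'|sed -n 2p
python3 go.py 608.5 301 30 60.6
```

```text
tool_pos: [0.6075, 0.3003, 0.1643]
tool_pos: [0.6089, 0.3003, 0.1684]
t 33.6 pos [608.9 300.3 168.4] w 0.999 gf 0.0 F [-0.  -0.4  0.4] | d [ 0.     -0.0013  0.173 ] r [ 0.0019 -0.0021 -0.0001] rows 3.0
```

```bash
python3 -m inch '[{"dx":0,"dy":-0.001,"dz":0.17,"rx":0,"ry":0,"rz":0},{"dx":0,"dy":-0.001,"dz":0.17,"rx":0,"ry":0,"rz":0},{"dx":0,"dy":-0.001,"dz":0.17,"rx":0,"ry":0,"rz":0},{"dx":0,"dy":-0.001,"dz":0.17,"rx":0,"ry":0,"rz":0},{"dx":0,"dy":-0.001,"dz":0.17,"rx":0,"ry":0,"rz":0}]'|sed -n 2p
python3 -m inch '[{"dx":0,"dy":0,"dz":0,"rx":0,"ry":0,"rz":0},{"dx":0,"dy":0,"dz":0,"rx":0,"ry":0,"rz":0},{"dx":0,"dy":0,"dz":0,"rx":0,"ry":0,"rz":0},{"dx":0,"dy":0,"dz":0,"rx":0,"ry":0,"rz":0},{"dx":0,"dy":0,"dz":0,"rx":0,"ry":0,"rz":0}]' -1|sed -n 2p
python3 -m inch '[{"dx":0,"dy":0,"dz":0,"rx":0,"ry":0,"rz":0},{"dx":0,"dy":0,"dz":0,"rx":0,"ry":0,"rz":0},{"dx":0,"dy":0,"dz":0,"rx":0,"ry":0,"rz":0}]'
python3 -m inch '[{"dx":0,"dy":0,"dz":-0.008,"rx":0,"ry":0,"rz":0},{"dx":0,"dy":0,"dz":-0.008,"rx":0,"ry":0,"rz":0},{"dx":0,"dy":0,"dz":-0.008,"rx":0,"ry":0,"rz":0},{"dx":0,"dy":0,"dz":-0.008,"rx":0,"ry":0,"rz":0}]'
python3 go.py 608 303 31 60.6
```

```text
tool_pos: [0.6079, 0.3008, 0.0311]
tool_pos: [0.6094, 0.3016, 0.0327]
time: 34.9
tool_pos: [0.6094, 0.3016, 0.0327]
tool_rot: [0.0, 0.863, 0.505, 0.002]
contact_force: [-0.2, 0.2, 6.3]
gripper_width: 0.525
grasp_force: 61.5
time: 35.3
tool_pos: [0.6068, 0.3006, 0.0352]
tool_rot: [-0.0, 0.863, 0.505, -0.001]
contact_force: [-0.2, 0.0, -0.3]
gripper_width: 0.526
grasp_force: 61.2
t 35.3 pos [606.8 300.6  35.2] w 0.526 gf 61.2 F [-0.2  0.  -0.3] | d [ 0.0033 -0.0002  0.0052] r [-0.0005  0.0006  0.0003] rows 1.0
```

```bash
python3 -m inch '[{"dx":0.004,"dy":0.0005,"dz":0,"rx":0,"ry":0,"rz":0},{"dx":0.004,"dy":0.0005,"dz":0,"rx":0,"ry":0,"rz":0},{"dx":0.004,"dy":0.0005,"dz":0.003,"rx":0,"ry":0,"rz":0},{"dx":0.004,"dy":0.0005,"dz":0.003,"rx":0,"ry":0,"rz":0},{"dx":0.004,"dy":0.0005,"dz":0.003,"rx":0,"ry":0,"rz":0}]'|sed -n 2,4p
python3 go.py 608.7 303.2 32.7 60.6
```

```text
tool_pos: [0.6091, 0.3033, 0.0332]
tool_rot: [-0.0, 0.863, 0.505, -0.0]
contact_force: [0.3, 0.6, -0.4]
t 35.8 pos [609.1 303.3  33.2] w 0.52 gf 61.2 F [ 0.3  0.6 -0.4] | d [-0.0004 -0.0004  0.0006] r [-0.0002  0.0002  0.0003] rows 1.0
```

Good. Release, retreat and check.

```bash
python3 -m inch '[{"dx":0,"dy":0,"dz":0.0008,"rx":0,"ry":0,"rz":0},{"dx":0,"dy":0,"dz":0.0008,"rx":0,"ry":0,"rz":0}]'|sed -n 2,4p
python3 -m inch '[{"dx":0,"dy":0,"dz":0,"rx":0,"ry":0,"rz":0},{"dx":0,"dy":0,"dz":0,"rx":0,"ry":0,"rz":0},{"dx":0,"dy":0,"dz":0,"rx":0,"ry":0,"rz":0},{"dx":0,"dy":0,"dz":0,"rx":0,"ry":0,"rz":0}]' 1 |tail -3
python3 -m inch '[{"dx":0,"dy":0,"dz":-0.29,"rx":0,"ry":0,"rz":0},{"dx":0,"dy":0,"dz":-0.29,"rx":0,"ry":0,"rz":0},{"dx":0,"dy":0,"dz":-0.29,"rx":0,"ry":0,"rz":0},{"dx":0,"dy":0,"dz":-0.29,"rx":0,"ry":0,"rz":0},{"dx":0,"dy":0,"dz":-0.29,"rx":0,"ry":0,"rz":0}]'|sed -n 2p
python3 -m inch '[{"dx":-0.11,"dy":-0.028,"dz":0,"rx":0,"ry":0,"rz":0},{"dx":-0.11,"dy":-0.028,"dz":0,"rx":0,"ry":0,"rz":0},{"dx":-0.11,"dy":-0.028,"dz":0,"rx":0,"ry":0,"rz":0},{"dx":-0.11,"dy":-0.028,"dz":0,"rx":0,"ry":0,"rz":0}]'|sed -n 2p
python3 chk.py c3 water_tower
python3 -c "
from h import *
cv2.imwrite('pics/scene3.png',optics.grab_frame('scene')[...,::-1]);print(fit('paint_jar0',masks('paint_jar0',('scene',))))"
```

```text
tool_pos: [0.6093, 0.3034, 0.0328]
tool_rot: [0.0, 0.863, 0.505, 0.0]
contact_force: [-0.8, -0.0, -0.9]
contact_force: [-0.2, 0.7, 0.2]
gripper_width: 0.998
grasp_force: 0.0
tool_pos: [0.6104, 0.3038, 0.2705]
tool_pos: [0.5463, 0.2374, 0.265]
water_tower wrist bld [609.9 303.4] 8.7 0.025 slab [609.2 303.7] 7.9 0.055 diff [ 0.6 -0.3] 0.8
water_tower scene bld [609. 302.] 20.0 0.055 slab [608.5 300. ] 5.9 0.045 diff [0.6 2. ] 14.1
(array([ 0.53106576, -0.18501453,  0.192662  ]), np.float64(0.14991151681180592))
```

View pics/scene3.png

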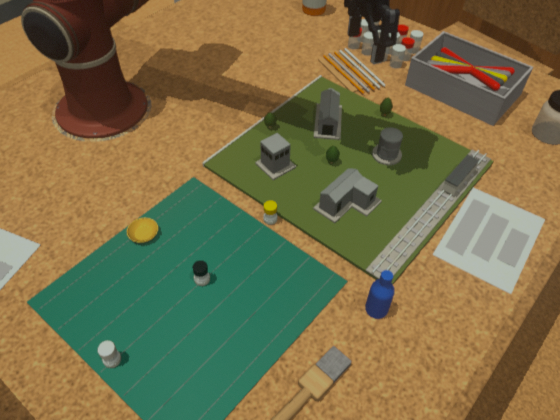

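The scene view shows all four buildings upright on their slabs: shed (328,115), box (276,155), tower (388,147), station (348,193). The jar has not moved, at (201,273).

```bash
python3 -c "
from plant import ticket;print(ticket.job_done())"
```

```text
the job is handed in; nothing more can be done
None
```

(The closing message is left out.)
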